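# Put two fuse test heads on standby

## Task

Set the push-pull rods of both fuse test heads to their middle click: pull out the one that is pushed in and push in the one that is pulled out, never letting either run on past the middle to its other end. Before you move the pushed-in rod, take away the cracked grey fuse carrier that stands on end in front of it and put it in the scrap bin, without tipping the bin over. Leave everything else on the bench where it lies.

Things in the scene. Friction and masses are not known exactly. Their poses are not given: they have to be found in the camera images.
- head_a: fuse test head fixed to the bench, a grey box 130 deep (x) x 120 wide (y) x 195 high, mm; origin: centre of its underside; front face at x = -65. A full-width hood juts over the rod to x = -95, its underside 180 above the bench, so no vertical gripper gets down on a pushed-in knob: lean it back towards the robot 35 to 45 deg. Posts rise 25 above the roof. This head's rod starts pushed in.
- head_b: fuse test head fixed to the bench, a grey box 130 deep (x) x 120 wide (y) x 195 high, mm; origin: centre of its underside; front face at x = -65. A full-width hood juts over the rod to x = -95, its underside 180 above the bench, so no vertical gripper gets down on a pushed-in knob: lean it back towards the robot 35 to 45 deg. Posts rise 25 above the roof. Same make as head_a; this head's rod starts pulled out.
- rod_a (a joint): m. Travel of head_a's push-pull rod: 0 = fully in, 0.02 = middle, 0.04 = fully out (towards the head's -x). Only these three clicks (the outer two are end stops). Starts within 1 mm of 0. About 9 N leaves a click; ridges lie midway between clicks, past one it snaps by itself into the next click. It resists quick motion (50 N per m/s).
- rod_b (a joint): m. Travel of head_b's push-pull rod: 0 = fully out (towards the head's -x), 0.02 = middle, 0.04 = fully in. Only these three clicks (the outer two are end stops). Starts within 1 mm of 0. About 9 N leaves a click; ridges lie midway between clicks, past one it snaps by itself into the next click. It resists quick motion (50 N per m/s).
- knob_a (a point): centre of head_a's black rod knob: flat-sided, 22 (along the rod) x 24 wide (head's y) x 34 high, on a 12 diameter steel rod, 100 above the bench, at head-local y = 0 and x = -120 at the middle click (-140 fully out, -100 fully in). Axes as the head's. A gland of 28 diameter stands 9 out of the face round the rod.
- knob_b (a point): centre of head_b's black rod knob: flat-sided, 22 (along the rod) x 24 wide (head's y) x 34 high, on a 12 diameter steel rod, 100 above the bench, at head-local y = 0 and x = -120 at the middle click (-140 fully out, -100 fully in). Axes as the head's. A gland of 28 diameter stands 9 out of the face round the rod.
- carrier: cracked grey plastic fuse carrier, standing on end on the bench about 175 in front of head_a's origin, right in front of its knob: a block 44 (x) x 32 (y) x 100 high (the top 10 only 34 in x), about 180 g. Origin: centre of its underside; z along its height. Grip it across its 32 mm width (its y), anywhere on its upper half.
- carrier_mid (a point): centre of that carrier, 50 above its underside; axes as the carrier's.
- bin_in (a point): centre of the inner floor of the sheet-steel scrap bin, an open box 190 (x) x 220 (y) x 100 high outside, 4 thick; inner floor 10 and rim 106 above the bench. x points to its back, z up (tilts with the bin). Another cracked carrier lies in it along y, 44 high, at about x = 40 to 82; the part below x = 25 is empty.
- bin (a joint): rad. Tilt of the scrap bin about the hinge along its front lower edge; 0 = resting flat, positive = back raised, tipping to the front. About 1.2 kg; it falls back by its weight.
- fuse: bystander: white ceramic knife-blade fuse, 130 long (y) x 46 x 46 high, lying crosswise in front of head_b, about 200 from its origin. Origin: centre of its underside.
- clip: bystander: U-shaped steel spring clip 80 (x) x 30 x 34 high, beside head_a's knob. Origin: centre of its underside.
- lens: bystander: green glass indicator lens, dome 64 diameter x 34 high, beside head_b's knob. Origin: centre of its underside.
- end_cap: bystander: nickel end cap, cup 64 diameter x 42 high. Origin: centre of its underside.
- screwdriver: bystander: screwdriver, 190 long, lying along its x. Origin: underside, mid-length.
There are look-alikes about, which are no part of the job. What is shaped like the carrier but pink is not meant.

How it is judged:
By the outcome, as a careful person would: the job done as asked, in the order asked, and still so for the second after the job is handed in, with the robot touching nothing.
It also fails if it takes over 62 s, if anything falls off the work surface, if the arm or the gripper's body presses on something with over 40 N, if the wrist force passes 120 N, or if a joint passes its speed limit or range.

## Robot

A 6-joint arm with a two-finger parallel gripper is mounted at the origin on the work surface. World frame = base frame: x ahead of the robot, y to its left, z up, the work surface at z = 0. Lengths are in m, angles in rad, forces in N, time in s.
With the tool pointing down it reaches from about 0.35 to 0.85 m from the base axis. Payload 8.1 kg.
Tool frame: the origin (TCP) lies on the mounting face of the last link; the fingertips stand 186 mm ahead of it and the grasp point (between the pads) lies 167 mm ahead of it; z points along the fingers, y is the line along which they close (so a half turn about z gives the same grasp; the last joint's range is limited). The gripper opens to 93 mm and grips with 3 to 60 N. Pads are 15 mm wide; open, the fingers measure 128 mm over their backs; the gripper's body (75 mm by 188 mm) begins 65 mm behind the grasp point.
Start: joints at [-1.222, 0.13, 1.488, -0, 1.523, -0.085], TCP at [0.252, -0.544, 0.405] pointing down, gripper open.
Joint ranges: [-2.96, 2.96], [-0.89, 2.26], [0.02, 2.5], [-1.34, 4.48], [0, 2.73], [-2.66, 2.66]. Speed limits (rad/s): [2.39, 2.39, 2.79, 3.14, 3.14, 3.14].

## Interface

Orientations are given as a rotation vector (axis times angle).
In Python, from plant import * gives the robot as it stands. The module is installed in compiled form; this text tells all that it offers.
- The arm moves only by the tool arm_command, never from a script. Its argument "increments" is a list of rows, each a list of 6 numbers: the shift along the tool's x, y, z in units of 0.2 m (1.0 is 0.2 m), then the turn, a rotation vector about the tool's x, y, z in units of pi rad (1.0 is pi rad). A call has exactly 5 rows; each row is the pose to reach, as a shift and turn from the pose commanded when the call began, along the tool's axes at that moment, turning the shorter way round; what a row does not reach only later rows make up. A row lasts 1/8 s, in which the tool goes at most 62.5 mm and 10.7 degrees, less where a joint would pass 70% of its speed; a pose out of reach is approached as far as the arm can. A call with a number of a shift or a turn outside -1 to 1 is refused whole. A call with a gripper value outside its range is refused whole. "fingers" is the closure, from -1 (fully open) to 1 (shut), set as the call begins (left out, the last holds). The fingers move at their own pace and stop on an object; "force" is the grip in N (left out, the last holds). Time passes only in rows, so rows that repeat a pose let the fingers close, or fill a call up. It gives the time, the measured TCP pose, the force, the opening and the grip force at its end, in the units of the state.
- read_state(): the state, without advancing time (a new reading comes with each control period).
- read_camera(name): name is "scene" or "top"; returns a dict with "image" (384x512x3 uint8, red, green, blue), "fx", "fy", "cx", "cy" (pixels), "T" (4x4, takes a point from camera to world coordinates). Camera axes: x right, y down, z forward; pixel columns grow to the right and rows downward; lengths in m; the calibration is good to about 2 mm. A picture is of the moment at which its call begins. There is no depth.
- close_job(): hands the job in; it is judged then, once.
The state is a dict: "t": time; "q": joint angles; "dq": joint speeds; "joint_torque": joint torques, N m; "tool_pos": TCP position; "orientation": TCP orientation; "force": force on the tool from outside, world axes, zero at the start; "wrist_torque": the same for the moment, N m; "opening": finger opening in m; "gripper_force": force on a finger pad.
Only numpy, scipy, OpenCV 4.12 (cv2) and the standard library are available. Lean on these libraries where they do the work, as an engineer would, in place of code of your own. Each camera call takes 0.05 s, during which the arm holds its last target. There are 200 camera calls.

## Working session

There is one attempt and no reset: what is moved stays moved. The work goes in short steps, Python scripts to look and compute and a tool call to move; the robot and the scene stay as the last step left them, time stands still between calls to the robot, and variables do not carry over. Pictures are saved under pics/ and viewed, at most 10 in all, crops included, and the job is handed in when it is done.

Besides the shell and the picture viewer there is one more tool, called after "Emit:" as name(argument=value, ...), one argument or row to a line, values as JSON. arm_command: Moves the arm, as the interface text tells. Shifts and turns lie within -1 to 1; 1 stands for 0.2 m of shift or pi rad of turn. Its arguments: {"type":"object","properties":{"increments":{"type":"array","items":{"type":"array","items":{"type":"number","minimum":-1,"maximum":1}}},"fingers":{"type":"number"},"force":{"type":"number"}},"required":["increments"]}

```bash
mkdir -p pics; python3 - <<'E'
from plant import *
import cv2,numpy as np
s=read_state();print({k:np.round(v,3) for k,v in s.items()})
for n in("scene","top"):
    c=read_camera(n);cv2.imwrite(f"pics/{n}0.png",c["image"][:,:,::-1]);np.save(f"{n}0.npy",c["image"])
    print(n,c["fx"],c["fy"],c["cx"],c["cy"],np.round(c["T"],4).tolist())
E
```

```text
{'t': np.float64(0.0), 'q': array([-1.222,  0.131,  1.489, -0.   ,  1.523, -0.085]), 'dq': array([-0.   , -0.002,  0.001,  0.   ,  0.001,  0.   ]), 'joint_torque': array([ 1.0000e-03, -5.5984e+01, -4.9176e+01,  7.7000e-02,  3.5000e-02,
       -0.0000e+00]), 'tool_pos': array([ 0.252, -0.544,  0.404]), 'orientation': array([-3.066, -0.676,  0.   ]), 'force': array([ 1.05 , -0.122, -0.085]), 'wrist_torque': array([-0.007, -0.009, -0.023]), 'gripper_force': np.float64(0.0), 'opening': np.float64(0.093)}
scene 353.48906438366055 353.48906438366055 260.72780047956115 188.3597296443631 [[0.8605, 0.3947, -0.3222, 0.8823], [0.5092, -0.6881, 0.5169, -0.4728], [-0.0177, -0.6089, -0.7931, 0.9464], [0.0, 0.0, 0.0, 1.0]]
top 406.9055622580942 406.9055622580942 251.7635746032843 196.69553779344224 [[-0.0055, -0.9991, 0.0425, 0.4654], [-0.9998, 0.0047, -0.018, 0.086], [0.0178, -0.0426, -0.9989, 1.2841], [0.0, 0.0, 0.0, 1.0]]
```

View pics/scene0.png

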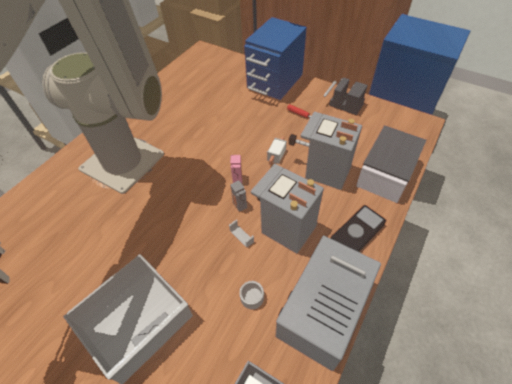

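View pics/top0.png

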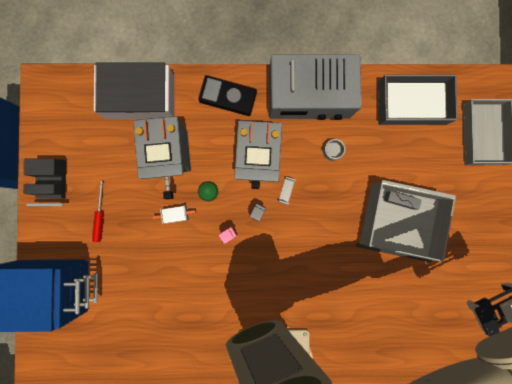

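The scene view shows the grey carrier at (239,196), with the pink look-alike beside it and the bin at lower left. In the top view, head_a is at (258,150) with the carrier at (257,212). Head_b is at (158,148) with its knob at (168,192), and the bin is at (408,220). I'll enlarge both for exact pixels.

```bash
python3 - <<'E'
import cv2,numpy as np
t=cv2.imread("pics/top0.png");s=cv2.imread("pics/scene0.png")
a=cv2.resize(t[110:250,130:300],None,fx=4.5,fy=4.2,interpolation=cv2.INTER_CUBIC)
a=cv2.resize(t[110:250,130:300],None,fx=4,fy=4,interpolation=cv2.INTER_CUBIC)
for i in range(0,170,20):cv2.putText(a,str(130+i),(i*4,10),0,.35,(0,255,255));cv2.line(a,(i*4,12),(i*4,18),(0,255,255))
for i in range(0,140,20):cv2.putText(a,str(110+i),(0,i*4+4),0,.35,(0,255,255))
cv2.imwrite("pics/a.png",a)
b=cv2.resize(t[170:270,350:465],None,fx=4,fy=4,interpolation=cv2.INTER_CUBIC)
c=cv2.resize(s[110:210,215:315],None,fx=4,fy=4,interpolation=cv2.INTER_CUBIC)[:,:340]
o=np.hstack([b,c])
for i in range(0,115,20):cv2.putText(o,str(350+i),(i*4,10),0,.35,(0,255,255))
for i in range(0,85,20):cv2.putText(o,str(215+i),(460+i*4,10),0,.35,(0,255,255))
for i in range(0,100,20):cv2.putText(o,str(170+i),(0,i*4+4),0,.35,(0,255,255));cv2.putText(o,str(110+i),(462,i*4+4),0,.35,(0,255,255))
cv2.imwrite("pics/b.png",o)
E
```

```text
(no output)
```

View pics/a.png

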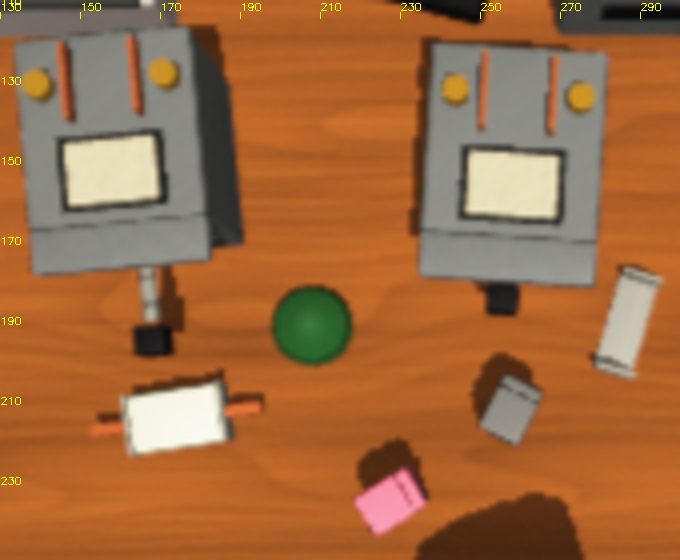

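View pics/b.png

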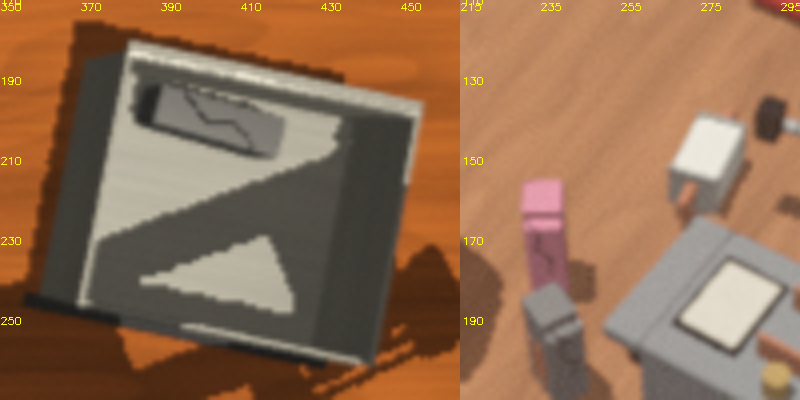

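The crops show the roof corners of both heads, the carrier's top (480–541, 375–444 in crop pixels), knob_b's top at (152,340) and the bin rim corners. I'll cast these onto their known heights.

```bash
cat > h.py <<'E'
import numpy as np
K={"top":(406.90556,251.76357,196.69554,[[-0.0055,-0.9991,0.0425,0.4654],[-0.9998,0.0047,-0.018,0.086],[0.0178,-0.0426,-0.9989,1.2841]]),
"scene":(353.48906,260.7278,188.35973,[[0.8605,0.3947,-0.3222,0.8823],[0.5092,-0.6881,0.5169,-0.4728],[-0.0177,-0.6089,-0.7931,0.9464]])}
def cast(n,u,v,z):
    f,cx,cy,T=K[n];T=np.array(T);d=T[:,:3]@[(u-cx)/f,(v-cy)/f,1];return (T[:,3]+d*(z-T[2,3])/d[2])
def crop(pts,o,z,n="top"):
    return np.array([cast(n,o[0]+(u+.5)/4-.5,o[1]+(v+.5)/4-.5,z)[:2] for u,v in pts])
E
python3 - <<'E'
from h import *
A=(130,110);B=(350,170)
def rect(name,P,dx): # order back-left, back-right, front-left, front-right
    ax=(P[0]+P[1]-P[2]-P[3]);yaw=np.arctan2(ax[1],ax[0]);ay=P[0]+P[2]-P[1]-P[3];yaw2=np.arctan2(-ay[0],ay[1])
    y=(yaw+yaw2)/2;c=P.mean(0)
    print(name,"c",c.round(4),"dims",np.linalg.norm(ax)/2,np.linalg.norm(ay)/2,"yaw",yaw.round(4),yaw2.round(4))
    return c+dx*np.array([np.cos(y),np.sin(y)]),y
for n,P in(("a",[(433,43),(607,53),(418,275),(595,286)]),("b",[(14,43),(188,27),(34,273),(211,260)])):
    o,y=rect(n,crop(P,A,.195),.015);print("origin",o.round(4),"yaw",round(y,4))
    R=np.array([np.cos(y),np.sin(y)])
    for d in(-.1,-.12,-.14,-.175):print(d,(o+d*R).round(4))
print("knobb top",crop([(152,340)],A,.117),"knob a front edge",crop([(486,314),(518,314)],A,.117))
P=crop([(505,375),(541,392),(480,424),(516,444)],A,.098);print(P);rect("carrier",P,0)
o,y=rect("bin",crop([(130,42),(424,103),(80,305),(365,362)],B,.106),0)
R=np.array([[np.cos(y),-np.sin(y)],[np.sin(y),np.cos(y)]])
for p in((-.035,0),(-.045,0)):print("bin pt",p,o+R@p)
print("scene carrier top corners")
print(crop([(523,290),(550,282),(583,318),(555,340)],(215-115,110),.1,"scene"))
E
```

```text
a c [0.6359 0.049 ] dims 0.1577422886079646 0.11840007712606046 yaw -0.0638 -0.0628
origin [0.6509 0.0481] yaw -0.0633
-0.1 [0.5511 0.0544]
-0.12 [0.5311 0.0556]
-0.14 [0.5112 0.0569]
-0.175 [0.4762 0.0591]
b c [0.6458 0.3183] dims 0.15695453239585264 0.11755457981651363 yaw 0.096 0.0808
origin [0.6607 0.3196] yaw 0.0884
-0.1 [0.5611 0.3108]
-0.12 [0.5412 0.309 ]
-0.14 [0.5212 0.3073]
-0.175 [0.4864 0.3042]
knobb top [[0.52212841 0.30572565]] knob a front edge [[0.53971836 0.0666698 ]
 [0.53961794 0.04366841]]
[[0.49630866 0.05274028]
 [0.48377887 0.02655725]
 [0.46071977 0.07115654]
 [0.4460308  0.04502675]]
carrier c [0.4717 0.0489] dims 0.041045310180690395 0.02948513196309178 yaw -0.466 -0.4798
bin c [ 0.4446 -0.4018] dims 0.19452966533568727 0.21585328892927194 yaw -0.2292 -0.2058
bin pt (-0.035, 0) [ 0.4104616  -0.39426157]
bin pt (-0.045, 0) [ 0.40069723 -0.39210357]
scene carrier top corners
[[0.44541038 0.05326031]
 [0.45911695 0.07018071]
 [0.49973856 0.05328188]
 [0.49259513 0.02538341]]
```

```bash
cat >> h.py <<'E'
from scipy.spatial.transform import Rotation as Ro
def ori(yaw,lean=0): # tool y at angle yaw in the plane, leaned back towards -(perp)
    y=np.array([np.cos(yaw),np.sin(yaw),0]);f=np.array([np.sin(yaw),-np.cos(yaw),0])
    z=np.sin(lean)*f+np.array([0,0,-np.cos(lean)]);return Ro.from_matrix(np.column_stack([np.cross(y,z),y,z]))
def plan(wps,start=None):
    from plant import read_state
    s=read_state();p=np.array(s["tool_pos"]);R=Ro.from_rotvec(s["orientation"])
    for g,Rt in wps:  # g: grasp point target
        t=np.array(g)-.167*Rt.as_matrix()[:,2]
        d=t-p;w=(R.inv()*Rt).as_rotvec()
        n=int(max(np.ceil(np.linalg.norm(d)/.19),np.ceil(np.linalg.norm(w)/np.radians(48)),1))
        for i in range(n):
            k=1/(n-i);row=np.r_[R.inv().apply((t-p)*k)/.2,(R.inv()*Rt).as_rotvec()*k/np.pi].round(3)
            p=p+R.apply(row[:3]*.2);R=R*Ro.from_rotvec(row[3:]*np.pi);print(row.tolist())
        print("-- at grasp",(p+.167*R.as_matrix()[:,2]).round(4))
E
python3 - <<'E'
from h import *
yw=np.pi/2-.473
g=np.array([.472,.049])-.008*np.array([np.cos(.473),-np.sin(.473)])
plan([((*g,.235),ori(yw)),((*g,.08),ori(yw))])
E
```

```text
[0.555, -0.565, 0.003, -0.0, -0.0, -0.178]
[0.77, -0.185, 0.003, -0.0, -0.0, -0.178]
[0.751, 0.252, 0.003, 0.0, -0.0, -0.178]
[0.503, 0.612, 0.004, 0.0, -0.0, -0.177]
-- at grasp [0.4647 0.0529 0.235 ]
[-0.001, -0.001, 0.775, 0.0, -0.0, -0.0]
-- at grasp [0.4647 0.0529 0.08  ]
```

Emit:
arm_command(
  increments=[
    [0.555,-0.565,0.003,0,0,-0.178],
    [0.555,-0.565,0.003,0,0,-0.178],
    [0.555,-0.565,0.003,0,0,-0.178],
    [0.555,-0.565,0.003,0,0,-0.178],
    [0.555,-0.565,0.003,0,0,-0.178],
  ],
  fingers=-1,
)

```text
t: 0.72
tool_pos: [0.3053, -0.3956, 0.4041]
orientation: [2.764, 1.493, -0.001]
force: [-0.6, 0.1, 0.0]
opening: 0.0928
gripper_force: 0.0
```

Emit:
arm_command(
  increments=[
    [0.77,-0.185,0.003,0,0,-0.178],
    [0.77,-0.185,0.003,0,0,-0.178],
    [0.77,-0.185,0.003,0,0,-0.178],
    [0.77,-0.185,0.003,0,0,-0.178],
    [0.77,-0.185,0.003,0,0,-0.178],
  ],
)

```text
t: 1.35
tool_pos: [0.3584, -0.2472, 0.4036]
orientation: [2.247, 2.196, -0.001]
force: [-0.2, -0.1, -0.3]
opening: 0.093
gripper_force: 0.0
```

Emit:
arm_command(
  increments=[
    [0.751,0.252,0.003,0,0,-0.178],
    [0.751,0.252,0.003,0,0,-0.178],
    [0.751,0.252,0.003,0,0,-0.178],
    [0.751,0.252,0.003,0,0,-0.178],
    [0.751,0.252,0.003,0,0,-0.178],
  ],
)

```text
t: 1.98
tool_pos: [0.4117, -0.0982, 0.4028]
orientation: [-1.554, -2.73, 0.001]
force: [-0.9, 0.1, -1.3]
opening: 0.0929
gripper_force: 0.0
```

Emit:
arm_command(
  increments=[
    [0.503,0.612,0.004,0,0,-0.177],
    [0.503,0.612,0.004,0,0,-0.177],
    [0.503,0.612,0.004,0,0,-0.177],
    [0.503,0.612,0.004,0,0,-0.177],
    [0.503,0.612,0.004,0,0,-0.177],
  ],
)

```text
t: 2.6
tool_pos: [0.465, 0.0508, 0.4019]
orientation: [-0.746, -3.051, 0.001]
force: [0.4, 0.0, 0.3]
opening: 0.0927
gripper_force: 0.0
```

```bash
python3 - <<'E'
from h import *
from plant import *
s=read_state();print(s["q"].round(3),s["dq"].round(3),s["tool_pos"],s["force"].round(1))
yw=np.pi/2-.473
g=np.array([.472,.049])-.008*np.array([np.cos(.473),-np.sin(.473)])
plan([((*g,.08),ori(yw))])
E
```

```text
[-0.000e+00 -2.330e-01  1.845e+00 -1.000e-03  1.531e+00 -1.092e+00] [-0.011 -0.01   0.008 -0.     0.    -0.008] [0.4649905  0.05084961 0.40194809] [0.4 0.  0.3]
[0.004, 0.008, 0.775, -0.0, -0.0, -0.002]
-- at grasp [0.4648 0.0524 0.0799]
```

Emit:
arm_command(
  increments=[
    [0.004,0.008,0.25,0,0,-0.002],
    [0.004,0.008,0.45,0,0,-0.002],
    [0.004,0.008,0.62,0,0,-0.002],
    [0.004,0.008,0.73,0,0,-0.002],
    [0.004,0.008,0.775,0,0,-0.002],
  ],
)

```text
t: 3.22
tool_pos: [0.4642, 0.0525, 0.2458]
orientation: [-0.735, -3.052, 0.001]
force: [-0.3, 0.1, 0.2]
opening: 0.0931
gripper_force: 0.0
```

Emit:
arm_command(
  increments=[
    [0,0,0,0,0,0],
    [0,0,0,0,0,0],
    [0,0,0,0,0,0],
    [0,0,0,0,0,0],
    [0,0,0,0,0,0],
  ],
  fingers=1,
  force=30,
)

```text
t: 3.85
tool_pos: [0.465, 0.0543, 0.2474]
orientation: [0.728, 3.056, 0.0]
force: [-0.4, 0.1, -0.4]
opening: 0.0478
gripper_force: 0.0
```

```bash
python3 - <<'E'
from h import *
from plant import *
import cv2
s=read_state();print(s["q"].round(3),s["tool_pos"],s["force"].round(1),s["opening"],s["gripper_force"])
cv2.imwrite("pics/g1.png",cv2.resize(read_camera("scene")["image"][110:260,180:330,::-1],None,fx=3,fy=3))
yw=np.pi/2-.217
b=np.array([.4446,-.4018]);X=np.array([np.cos(.217),-np.sin(.217)]);g=b-.048*X
p=s["tool_pos"][:2]
plan([((*p,.24),Ro.from_rotvec(s["orientation"])),((*g,.24),ori(yw)),((*g,.096),ori(yw))])
E
```

```text
[ 0.007 -0.092  2.011  0.     1.222 -1.096] [0.46502343 0.05433515 0.24741599] [-0.4  0.1 -0.4] 0.04775648200400256 0.0
[-0.0, 0.0, -0.799, -0.0, -0.0, 0.0]
-- at grasp [0.4649 0.0543 0.2401]
[-0.235, -0.714, 0.0, 0.0, 0.0, -0.027]
[-0.174, -0.731, 0.0, 0.0, 0.0, -0.026]
[-0.113, -0.743, 0.0, 0.0, 0.0, -0.027]
-- at grasp [ 0.3977 -0.3915  0.2401]
[-0.0, 0.0, 0.72, 0.0, 0.0, 0.0]
-- at grasp [ 0.3977 -0.3915  0.0961]
```

View pics/g1.png

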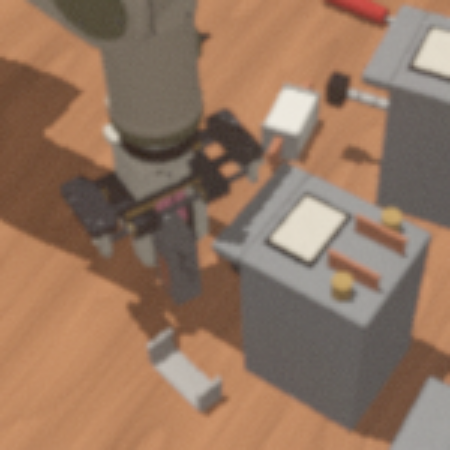

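The picture shows the gripper straddling the grey carrier at about (178,255), with the fingers not fully closed yet. I'll hold until the grip is firm, then lift.

Emit:
arm_command(
  increments=[
    [0,0,0,0,0,0],
    [0,0,0,0,0,0],
    [0,0,0,0,0,0],
    [0,0,0,0,0,0],
    [0,0,0,0,0,0],
  ],
)

```text
t: 4.53
tool_pos: [0.4649, 0.0543, 0.2471]
orientation: [-0.728, -3.056, -0.0]
force: [-1.3, 0.6, 1.5]
opening: 0.0315
gripper_force: 30.0
```

Emit:
arm_command(
  increments=[
    [0,0,-0.1,0,0,0],
    [0,0,-0.3,0,0,0],
    [0,0,-0.5,0,0,0],
    [0,0,-0.7,0,0,0],
    [0,0,-0.8,0,0,0],
  ],
)

```text
t: 5.15
tool_pos: [0.4652, 0.0542, 0.4096]
orientation: [0.728, 3.053, 0.001]
force: [0.7, 0.1, -1.1]
opening: 0.0318
gripper_force: 30.0
```

```bash
python3 - <<'E'
from h import *
from plant import *
s=read_state();print(s["q"].round(3),s["tool_pos"],s["force"].round(1),s["opening"],s["gripper_force"])
yw=np.pi/2-.217
b=np.array([.4446,-.4018]);X=np.array([np.cos(.217),-np.sin(.217)]);g=b-.048*X
plan([((*g,.24),ori(yw))])
E
```

```text
[ 0.006 -0.237  1.834 -0.     1.542 -1.096] [0.46520959 0.05420646 0.40960054] [ 0.7  0.1 -1.1] 0.0318198892673021 29.956628680229187
[-0.235, -0.714, 0.004, 0.0, 0.0, -0.027]
[-0.173, -0.731, 0.004, 0.0, 0.0, -0.026]
[-0.113, -0.742, 0.004, 0.0, 0.001, -0.027]
-- at grasp [ 0.3977 -0.3913  0.24  ]
```

Emit:
arm_command(
  increments=[
    [-0.05,-0.15,0,0,0,-0.006],
    [-0.11,-0.35,0,0,0,-0.012],
    [-0.17,-0.53,0,0,0,-0.02],
    [-0.235,-0.714,0.004,0,0,-0.027],
    [-0.235,-0.714,0.004,0,0,-0.027],
  ],
)

```text
t: 5.78
tool_pos: [0.442, -0.0964, 0.4059]
orientation: [-0.603, -3.082, 0.001]
force: [-0.8, 0.6, -2.7]
opening: 0.0319
gripper_force: 30.0
```

Emit:
arm_command(
  increments=[
    [-0.04,-0.17,0,0,0,-0.006],
    [-0.09,-0.36,0,0,0,-0.012],
    [-0.13,-0.55,0,0,0,-0.02],
    [-0.173,-0.731,0.004,0,0,-0.026],
    [-0.173,-0.731,0.004,0,0,-0.026],
  ],
)

```text
t: 6.4
tool_pos: [0.4197, -0.2441, 0.4051]
orientation: [-0.475, -3.105, -0.0]
force: [0.4, 1.1, -1.7]
opening: 0.0321
gripper_force: 30.0
```

Emit:
arm_command(
  increments=[
    [-0.03,-0.17,0,0,0,-0.006],
    [-0.06,-0.36,0,0,0,-0.012],
    [-0.085,-0.55,0,0,0,-0.02],
    [-0.113,-0.742,0.004,0,0,-0.027],
    [-0.113,-0.742,0.004,0,0,-0.027],
  ],
)

```text
t: 7.02
tool_pos: [0.3975, -0.3921, 0.4041]
orientation: [-0.342, -3.122, -0.001]
force: [0.3, 0.9, -1.2]
opening: 0.0317
gripper_force: 30.0
```

```bash
python3 - <<'E'
from h import *
from plant import *
import cv2
s=read_state();print(s["q"].round(3),s["tool_pos"],s["force"].round(1),s["opening"],s["gripper_force"])
a=read_camera("scene")["image"][190:384,30:280,::-1];b=read_camera("top")["image"][150:300,330:500,::-1]
cv2.imwrite("pics/g2.png",np.hstack([cv2.resize(a,(400,310)),cv2.resize(b,(351,310))]))
yw=np.pi/2-.217
b=np.array([.4446,-.4018]);X=np.array([np.cos(.217),-np.sin(.217)]);g=b-.048*X
plan([((*g,.097),ori(yw))])
E
```

```text
[-0.87   0.019  1.606 -0.     1.517 -2.223] [ 0.39753647 -0.39210825  0.40410193] [ 0.3  0.9 -1.2] 0.031740578556744725 29.955968856811523
[-0.0, -0.007, 0.701, 0.0, -0.0, 0.0]
-- at grasp [ 0.3977 -0.3913  0.0971]
```

View pics/g2.png

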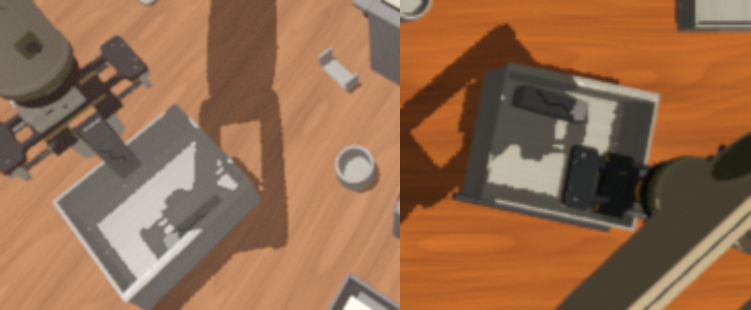

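The carrier is still held upright, above the front part of the bin at about (110,150) in the left panel. The other cracked carrier lies at the back, clear of it. I'll lower it now.

Emit:
arm_command(
  increments=[
    [0,-0.007,0.2,0,0,0],
    [0,-0.007,0.37,0,0,0],
    [0,-0.007,0.52,0,0,0],
    [0,-0.007,0.64,0,0,0],
    [0,-0.007,0.71,0,0,0],
  ],
)

```text
t: 7.75
tool_pos: [0.3976, -0.3909, 0.2614]
orientation: [-0.337, -3.122, -0.003]
force: [0.4, 0.2, -1.7]
opening: 0.0319
gripper_force: 30.0
```

Emit:
arm_command(
  increments=[
    [0,0,0,0,0,0],
    [0,0,0,0,0,0],
    [0,0,0,0,0,0],
    [0,0,0,0,0,0],
    [0,0,0,0,0,0],
  ],
  fingers=0,
)

```text
t: 8.38
tool_pos: [0.3972, -0.3929, 0.2631]
orientation: [0.34, 3.123, -0.001]
force: [0.8, 0.6, -0.5]
opening: 0.0463
gripper_force: 0.0
```

Emit:
arm_command(
  increments=[
    [0,0,0,0,0,0],
    [0,0,-0.1,0,0,0],
    [0,0,-0.3,0,0,0],
    [0,0,-0.5,0,0,0],
    [0,0,-0.7,0,0,0],
  ],
)

```text
t: 9.0
tool_pos: [0.3971, -0.3926, 0.4058]
orientation: [0.339, 3.122, -0.002]
force: [0.3, -0.7, -0.4]
opening: 0.0468
gripper_force: 0.0
```

```bash
python3 - <<'E'
from h import *
from plant import *
s=read_state();print(s["q"].round(3),s["tool_pos"],s["force"].round(1),s["opening"],s["gripper_force"])
y=-.0633;R=ori(np.pi/2+y,np.radians(40));k=np.array([.5511,.0546,.1])
Z=R.as_matrix()[:,2];print(Z)
plan([(k-.13*Z+[-.01,0,.03],R),(k-.11*Z,R),(k,R)])
E
```

```text
[-0.872  0.017  1.605 -0.     1.518 -2.226] [ 0.39706391 -0.39263478  0.40576666] [ 0.3 -0.7 -0.4] 0.046755821544992415 0.0
[ 0.64150025 -0.04066129 -0.76604444]
[0.24, 0.731, 0.079, -0.006, -0.074, -0.016]
[0.217, 0.742, 0.04, -0.006, -0.074, -0.015]
[0.188, 0.75, 0.007, -0.005, -0.073, -0.016]
-- at grasp [0.4575 0.0597 0.2294]
[0.058, 0.004, 0.247, -0.0, -0.0, 0.0]
-- at grasp [0.4803 0.059  0.1841]
[-0.001, 0.0, 0.55, -0.0, -0.0, 0.0]
-- at grasp [0.5509 0.0544 0.0999]
```

Emit:
arm_command(
  increments=[
    [0.24,0.731,0.079,-0.006,-0.074,-0.016],
    [0.24,0.731,0.079,-0.006,-0.074,-0.016],
    [0.24,0.731,0.079,-0.006,-0.074,-0.016],
    [0.24,0.731,0.079,-0.006,-0.074,-0.016],
    [0.24,0.731,0.079,-0.006,-0.074,-0.016],
  ],
  fingers=-1,
)

```text
t: 9.62
tool_pos: [0.3819, -0.2401, 0.3884]
orientation: [0.24, 2.897, -0.012]
force: [-0.5, -0.4, 0.3]
opening: 0.0906
gripper_force: 0.0
```

Emit:
arm_command(
  increments=[
    [0.217,0.742,0.04,-0.006,-0.074,-0.015],
    [0.217,0.742,0.04,-0.006,-0.074,-0.015],
    [0.217,0.742,0.04,-0.006,-0.074,-0.015],
    [0.217,0.742,0.04,-0.006,-0.074,-0.015],
    [0.217,0.742,0.04,-0.006,-0.074,-0.015],
  ],
)

```text
t: 10.25
tool_pos: [0.3666, -0.0873, 0.3719]
orientation: [0.157, 2.67, -0.018]
force: [-0.3, 0.2, -0.4]
opening: 0.0929
gripper_force: 0.0
```

Emit:
arm_command(
  increments=[
    [0.188,0.75,0.007,-0.005,-0.073,-0.016],
    [0.188,0.75,0.007,-0.005,-0.073,-0.016],
    [0.188,0.75,0.007,-0.005,-0.073,-0.016],
    [0.188,0.75,0.007,-0.005,-0.073,-0.016],
    [0.188,0.75,0.007,-0.005,-0.073,-0.016],
  ],
)

```text
t: 10.88
tool_pos: [0.3787, 0.0759, 0.3551]
orientation: [0.082, 2.463, -0.041]
force: [-0.4, -0.2, -0.5]
opening: 0.093
gripper_force: 0.0
```

```bash
python3 - <<'E'
from h import *
from plant import *
import cv2
s=read_state();print(s["q"].round(3),s["tool_pos"],s["force"].round(1),s["opening"],s["gripper_force"])
y=-.0633;R=ori(np.pi/2+y,np.radians(40));k=np.array([.5511,.0546,.1])
Z=R.as_matrix()[:,2]
plan([(k-.11*Z,R),(k-.002*Z,R)])
a=read_camera("scene")["image"][80:384,30:330,::-1]
cv2.imwrite("pics/g3.png",cv2.resize(a,(590,598)))
E
```

```text
[ 0.13  -0.89   2.433 -0.163  0.938 -1.322] [0.37873395 0.07592085 0.35508657] [-0.4 -0.2 -0.5] 0.09295162356672176 0.0
[0.153, -0.05, 0.153, -0.003, -0.007, 0.0]
-- at grasp [0.4806 0.0589 0.1844]
[0.0, 0.001, 0.54, -0.0, 0.0, 0.0]
-- at grasp [0.55   0.0545 0.1017]
```

View pics/g3.png

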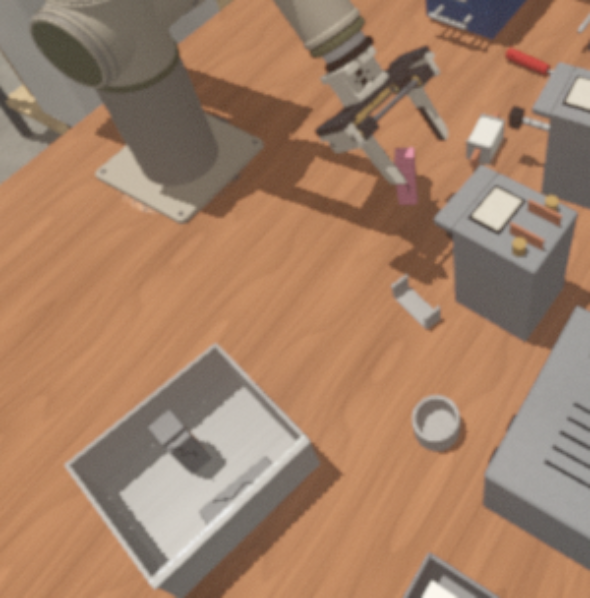

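The carrier stands inside the flat bin at about (180,440). Joint 2 has reached its limit at this pre-pose. I'll fit the planar kinematics to find poses the leaned gripper can reach.

```bash
cat > kin.py <<'E'
from h import *
from scipy.optimize import least_squares
D=[((.131,1.489,1.523),(.5996,.404)),((-.233,1.845,1.531),(.4678,.402)),((-.092,2.011,1.222),(.4682,.2474)),((.019,1.606,1.517),(.5584,.4041)),((-.89,2.433,.938),(.3863,.3551))]
def fk(P,q):
    r0,h,L1,L2,e,d=P;a,b,c=q;s=a+b
    # link2 along direction at angle s from up, offset e perpendicular
    return np.array([r0+L1*np.sin(a)+L2*np.sin(s)+e*np.cos(s)+d*np.sin(s+c),h+L1*np.cos(a)+L2*np.cos(s)-e*np.sin(s)+d*np.cos(s+c)])
P=least_squares(lambda P:np.r_[np.concatenate([fk(P,q)-np.array(t) for q,t in D]),(P-[.05,.4,.4,.4,0,.1])*1e-3],[.05,.4,.4,.4,0,.1]).x
def ik(r,z,lean,q0=(-.4,2.2,1)):
    s=least_squares(lambda q:np.r_[fk(P,q)-[r,z],q.sum()-(np.pi-lean)],q0);return s.x.round(3),s.cost
if __name__=="__main__":
    print(P.round(3),[(fk(P,q)-t).round(4) for q,t in D])
    for lean in(30,35,40):
        l=np.radians(lean)
        for off in(0,.05,.1):
            for dx in (0,-.02):
                k=np.array([.5511+dx,.1]);print(lean,off,dx,*ik(*(np.r_[np.hypot(k[0],.0546),k[1]]-(.167+off)*np.array([np.sin(l),-np.cos(l)])),l))
E
python3 kin.py
```

```text
[-0.001  0.314  0.365  0.556  0.06   0.185] [array([-0.0004,  0.0005]), array([0.0002, 0.0002]), array([ 0.    , -0.0003]), array([-0.0002,  0.0007]), array([ 0.0004, -0.0011])]
30 0 0 [-0.333  2.27   0.682] 3.5633054952925074e-17
30 0 -0.02 [-0.406  2.323  0.701] 8.440145453993512e-18
30 0.05 0 [-0.495  2.301  0.812] 3.8295298142123024e-23
30 0.05 -0.02 [-0.574  2.352  0.84 ] 6.111044545799281e-22
30 0.1 0 [-0.643  2.314  0.946] 3.7511629699409345e-18
30 0.1 -0.02 [-0.726  2.363  0.981] 5.787188371290317e-29
35 0 0 [-0.397  2.35   0.578] 1.112792774895754e-15
35 0 -0.02 [-0.476  2.404  0.602] 1.0385257446137198e-16
35 0.05 0 [-0.588  2.396  0.722] 6.605801042292223e-28
35 0.05 -0.02 [-0.678  2.45   0.759] 1.5845017473077624e-18
35 0.1 0 [-0.769  2.424  0.875] 3.922241072662159e-28
35 0.1 -0.02 [-0.866  2.475  0.922] 3.909415792094747e-24
40 0 0 [-0.453  2.427  0.47 ] 4.724816525017152e-27
40 0 -0.02 [-0.541  2.484  0.501] 1.0110440960090951e-15
40 0.05 0 [-0.681  2.492  0.633] 2.473713749152705e-22
40 0.05 -0.02 [-0.786  2.548  0.681] 7.561314391206123e-17
40 0.1 0 [-0.907  2.538  0.812] 5.1240559399578754e-24
40 0.1 -0.02 [-1.026  2.593  0.877] 2.0100111808422704e-20
```

```bash
python3 - <<'E'
from h import *
y=-.0633;R=ori(np.pi/2+y,np.radians(35));k=np.array([.5511,.0546,.1])
Z=R.as_matrix()[:,2]
plan([(k-.1*Z,R),(k-.004*Z,R)])
E
```

```text
[0.036, -0.046, 0.205, -0.004, 0.021, -0.001]
-- at grasp [0.4939 0.0583 0.182 ]
[0.0, -0.0, 0.48, 0.0, 0.0, 0.0]
-- at grasp [0.5489 0.0549 0.1034]
```

Emit:
arm_command(
  increments=[
    [0.036,-0.046,0.205,-0.004,0.021,-0.001],
    [0.036,-0.046,0.205,-0.004,0.021,-0.001],
    [0.036,-0.046,0.205,-0.004,0.021,-0.001],
    [0.036,-0.046,0.205,-0.004,0.021,-0.001],
    [0.036,-0.046,0.205,-0.004,0.021,-0.001],
  ],
)

```text
t: 11.55
tool_pos: [0.3977, 0.0657, 0.3198]
orientation: [0.076, 2.526, -0.023]
force: [0.1, -0.0, -0.5]
opening: 0.0929
gripper_force: 0.0
```

```bash
python3 - <<'E'
from h import *
from plant import *
s=read_state();print(s["q"].round(3),s["force"].round(1))
y=-.0633;R=ori(np.pi/2+y,np.radians(35));k=np.array([.5511,.0546,.1])
Z=R.as_matrix()[:,2]
plan([(k-.1*Z,R),(k-.004*Z,R)])
E
```

```text
[ 0.073 -0.758  2.417 -0.099  0.874 -1.399] [ 0.1 -0.  -0.5]
[0.0, -0.007, 0.006, 0.001, 0.001, 0.001]
-- at grasp [0.494  0.0581 0.1821]
[0.001, 0.0, 0.48, -0.0, 0.0, -0.0]
-- at grasp [0.5489 0.0546 0.1034]
```

Reachable now. I'll go in along the tool axis and close on knob_a.

Emit:
arm_command(
  increments=[
    [0.001,-0.007,0.12,0.001,0.001,0.001],
    [0.001,-0.007,0.24,0.001,0.001,0.001],
    [0.001,-0.007,0.35,0.001,0.001,0.001],
    [0.001,-0.007,0.43,0.001,0.001,0.001],
    [0.001,-0.007,0.485,0.001,0.001,0.001],
  ],
)

```text
t: 12.18
tool_pos: [0.4533, 0.0613, 0.2389]
orientation: [0.08, 2.531, -0.026]
force: [0.1, -0.7, 0.7]
opening: 0.0931
gripper_force: 0.0
```

Emit:
arm_command(
  increments=[
    [0,0,0,0,0,0],
    [0,0,0,0,0,0],
    [0,0,0,0,0,0],
    [0,0,0,0,0,0],
    [0,0,0,0,0,0],
  ],
  fingers=1,
  force=40,
)

```text
t: 12.8
tool_pos: [0.453, 0.061, 0.2392]
orientation: [0.081, 2.531, -0.026]
force: [0.3, 0.2, -0.9]
opening: 0.0475
gripper_force: 0.0
```

Emit:
arm_command(
  increments=[
    [0,0,0,0,0,0],
    [0,0,0,0,0,0],
    [0,0,0,0,0,0],
    [0,0,0,0,0,0],
    [0,0,0,0,0,0],
  ],
)

```text
t: 13.42
tool_pos: [0.4529, 0.0624, 0.2389]
orientation: [0.08, 2.531, -0.022]
force: [2.1, 14.4, -1.7]
opening: 0.0237
gripper_force: 40.0
```

```bash
python3 - <<'E'
from h import *
from plant import *
s=read_state();R=Ro.from_rotvec(s["orientation"]);print(s["q"].round(3),s["force"].round(1),s["wrist_torque"].round(2),s["opening"],s["gripper_force"],s["tool_pos"]+.167*R.as_matrix()[:,2])
d=-.02*np.array([np.cos(-.0633),np.sin(-.0633),0]);print((R.inv().apply(d)/.2).round(3))
E
```

```text
[ 0.051 -0.403  2.352 -0.114  0.589 -1.381] [ 2.1 14.4 -1.7] [1.64 0.13 1.07] 0.023698247094752052 40.00124394893646 [0.54832886 0.056687   0.10190532]
[ 0.082  0.    -0.057]
```

Emit:
arm_command(
  increments=[
    [0.008,0,-0.006,0,0,0],
    [0.016,0,-0.011,0,0,0],
    [0.025,0,-0.017,0,0,0],
    [0.033,0,-0.023,0,0,0],
    [0.041,0,-0.028,0,0,0],
  ],
)

```text
t: 14.05
tool_pos: [0.443, 0.063, 0.2388]
orientation: [0.08, 2.531, -0.022]
force: [1.8, 15.8, -2.1]
opening: 0.0239
gripper_force: 40.0
```

Emit:
arm_command(
  increments=[
    [0.008,0,-0.006,0,0,0],
    [0.016,0,-0.011,0,0,0],
    [0.025,0,-0.017,0,0,0],
    [0.033,0,-0.023,0,0,0],
    [0.041,0,-0.029,0,0,0],
  ],
)

```text
t: 14.68
tool_pos: [0.4329, 0.0637, 0.2388]
orientation: [0.08, 2.531, -0.022]
force: [3.3, 15.7, -3.6]
opening: 0.0237
gripper_force: 40.0
```

Emit:
arm_command(
  increments=[
    [0,0,0,0,0,0],
    [0,0,0,0,0,0],
    [0,0,0,0,0,0],
    [0,0,0,0,0,0],
    [0,0,0,0,0,0],
  ],
)

```text
t: 15.3
tool_pos: [0.433, 0.0637, 0.2388]
orientation: [0.08, 2.531, -0.022]
force: [0.9, 15.6, -2.3]
opening: 0.0237
gripper_force: 40.0
```

```bash
python3 - <<'E'
from h import *
from plant import *
s=read_state();R=Ro.from_rotvec(s["orientation"]);print(s["q"].round(3),s["force"].round(1),s["wrist_torque"].round(2),s["opening"],s["gripper_force"],s["tool_pos"]+.167*R.as_matrix()[:,2])
E
```

```text
[ 0.058 -0.48   2.405 -0.117  0.614 -1.375] [ 0.9 15.6 -2.3] [1.76 0.2  1.04] 0.023678939748944736 40.003371834754944 [0.52835138 0.0580433  0.10187652]
```

Emit:
arm_command(
  increments=[
    [0,0,0,0,0,0],
    [0,0,0,0,0,0],
    [0,0,0,0,0,0],
    [0,0,0,0,0,0],
    [0,0,0,0,0,0],
  ],
  fingers=-1,
)

```text
t: 15.92
tool_pos: [0.4331, 0.0622, 0.2389]
orientation: [0.081, 2.532, -0.026]
force: [0.2, -0.3, -0.2]
opening: 0.0691
gripper_force: 0.0
```

Emit:
arm_command(
  increments=[
    [0,0,-0.04,0,0,0],
    [0,0,-0.12,0,0,0],
    [0,0,-0.22,0,0,0],
    [0,0,-0.32,0,0,0],
    [0,0,-0.4,0,0,0],
  ],
)

```text
t: 16.55
tool_pos: [0.3869, 0.0653, 0.3057]
orientation: [0.081, 2.53, -0.026]
force: [0.1, 0.1, -1.0]
opening: 0.093
gripper_force: 0.0
```

```bash
python3 - <<'E'
from h import *
from plant import *
s=read_state();print(s["q"].round(3),s["force"].round(1),s["opening"])
y=.0884;R=ori(np.pi/2+y,np.radians(35));k=np.array([.5212,.308,.1])
Z=R.as_matrix()[:,2]
plan([(k-.1*Z,R),(k-.004*Z,R)])
E
```

```text
[ 0.076 -0.792  2.46  -0.105  0.871 -1.389] [ 0.1  0.1 -1. ] 0.09298599506253817
[0.048, 0.569, -0.074, -0.014, -0.0, -0.02]
[0.013, 0.573, -0.049, -0.014, -0.0, -0.02]
-- at grasp [0.4639 0.3029 0.1819]
[-0.0, 0.0, 0.48, 0.0, -0.0, 0.0]
-- at grasp [0.5187 0.3078 0.1032]
```

Emit:
arm_command(
  increments=[
    [0.048,0.569,-0.074,-0.014,0,-0.02],
    [0.048,0.569,-0.074,-0.014,0,-0.02],
    [0.048,0.569,-0.074,-0.014,0,-0.02],
    [0.048,0.569,-0.074,-0.014,0,-0.02],
    [0.048,0.569,-0.074,-0.014,0,-0.02],
  ],
)

```text
t: 17.18
tool_pos: [0.3785, 0.1787, 0.311]
orientation: [-0.014, 2.533, 0.003]
force: [0.3, 0.1, -0.4]
opening: 0.0932
gripper_force: 0.0
```

Emit:
arm_command(
  increments=[
    [0.013,0.573,-0.049,-0.014,0,-0.02],
    [0.013,0.573,-0.049,-0.014,0,-0.02],
    [0.013,0.573,-0.049,-0.014,0,-0.02],
    [0.013,0.573,-0.049,-0.014,0,-0.02],
    [0.013,0.573,-0.049,-0.014,0,-0.02],
  ],
)

```text
t: 17.8
tool_pos: [0.3697, 0.2927, 0.3176]
orientation: [-0.11, 2.531, 0.034]
force: [-0.2, -0.2, -0.2]
opening: 0.0927
gripper_force: 0.0
```

```bash
python3 - <<'E'
from h import *
from plant import *
import cv2
s=read_state();print(s["q"].round(3),s["force"].round(1),s["opening"])
y=.0884;R=ori(np.pi/2+y,np.radians(35));k=np.array([.5212,.308,.1])
Z=R.as_matrix()[:,2]
plan([(k-.004*Z,R)])
a=read_camera("top")["image"][110:250,130:300,::-1];b=read_camera("scene")["image"][80:260,200:380,::-1]
cv2.imwrite("pics/g4.png",np.hstack([cv2.resize(a,(486,400),interpolation=2),cv2.resize(b,(310,400)[:2])]))
E
```

```text
[ 0.694 -0.401  2.197 -0.439  0.876 -0.761] [-0.2 -0.2 -0.2] 0.09271114430083001
[-0.001, 0.01, 0.473, -0.0, -0.001, -0.0]
-- at grasp [0.5192 0.3077 0.1034]
```

View pics/g4.png

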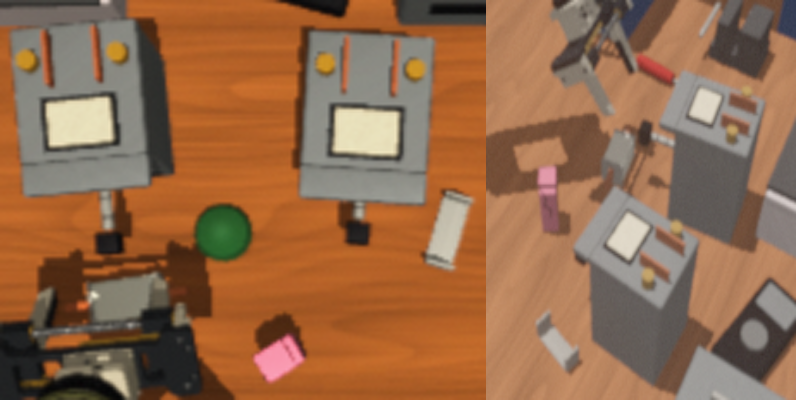

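The top view shows rod_a now halfway out, with its knob at (358,232), and knob_b at (108,242) still fully out. The gripper is lined up in front of knob_b.

Emit:
arm_command(
  increments=[
    [0,0.01,0.12,0,0,0],
    [0,0.01,0.24,0,0,0],
    [0,0.01,0.35,0,0,0],
    [0,0.01,0.43,0,0,0],
    [0,0.01,0.478,0,0,0],
  ],
)

```text
t: 18.52
tool_pos: [0.4239, 0.3003, 0.2386]
orientation: [-0.111, 2.531, 0.034]
force: [0.3, -0.0, 0.0]
opening: 0.0929
gripper_force: 0.0
```

Emit:
arm_command(
  increments=[
    [0,0,0,0,0,0],
    [0,0,0,0,0,0],
    [0,0,0,0,0,0],
    [0,0,0,0,0,0],
    [0,0,0,0,0,0],
  ],
  fingers=1,
  force=40,
)

```text
t: 19.15
tool_pos: [0.4234, 0.3013, 0.2394]
orientation: [-0.113, 2.53, 0.036]
force: [-0.2, -0.4, 0.9]
opening: 0.0476
gripper_force: 0.0
```

Emit:
arm_command(
  increments=[
    [0,0,0,0,0,0],
    [0,0,0,0,0,0],
    [0,0,0,0,0,0],
    [0,0,0,0,0,0],
    [0,0,0,0,0,0],
  ],
)

```text
t: 19.77
tool_pos: [0.4235, 0.3011, 0.2392]
orientation: [-0.113, 2.531, 0.035]
force: [-0.4, -2.9, 2.3]
opening: 0.0242
gripper_force: 40.0
```

```bash
python3 - <<'E'
from h import *
from plant import *
s=read_state();R=Ro.from_rotvec(s["orientation"]);print(s["q"].round(3),s["force"].round(1),s["opening"],s["gripper_force"],s["tool_pos"]+.167*R.as_matrix()[:,2])
d=.02*np.array([np.cos(.0884),np.sin(.0884),0]);print((R.inv().apply(d)/.2).round(3))
E
```

```text
[ 0.628 -0.139  2.142 -0.498  0.662 -0.71 ] [-0.4 -2.9  2.3] 0.024209396477515653 40.00051975250244 [0.51862498 0.30948478 0.10217081]
[-0.082 -0.     0.057]
```

Emit:
arm_command(
  increments=[
    [-0.008,0,0.006,0,0,0],
    [-0.016,0,0.011,0,0,0],
    [-0.025,0,0.017,0,0,0],
    [-0.033,0,0.023,0,0,0],
    [-0.041,0,0.028,0,0,0],
  ],
)

```text
t: 20.4
tool_pos: [0.4333, 0.302, 0.2392]
orientation: [-0.113, 2.531, 0.035]
force: [-0.6, -3.4, 1.7]
opening: 0.0236
gripper_force: 40.0
```

Emit:
arm_command(
  increments=[
    [-0.008,0,0.006,0,0,0],
    [-0.016,0,0.011,0,0,0],
    [-0.025,0,0.017,0,0,0],
    [-0.033,0,0.023,0,0,0],
    [-0.041,0,0.029,0,0,0],
  ],
)

```text
t: 21.02
tool_pos: [0.4436, 0.3029, 0.2391]
orientation: [-0.113, 2.531, 0.035]
force: [-1.6, -4.9, 2.6]
opening: 0.0233
gripper_force: 40.0
```

Emit:
arm_command(
  increments=[
    [0,0,0,0,0,0],
    [0,0,0,0,0,0],
    [0,0,0,0,0,0],
    [0,0,0,0,0,0],
    [0,0,0,0,0,0],
  ],
)

```text
t: 21.65
tool_pos: [0.4433, 0.3028, 0.2391]
orientation: [-0.113, 2.531, 0.035]
force: [1.3, -5.8, 1.4]
opening: 0.0239
gripper_force: 40.0
```

Emit:
arm_command(
  increments=[
    [0,0,0,0,0,0],
    [0,0,0,0,0,0],
    [0,0,0,0,0,0],
    [0,0,0,0,0,0],
    [0,0,0,0,0,0],
  ],
  fingers=-1,
)

```text
t: 22.28
tool_pos: [0.4433, 0.3031, 0.2392]
orientation: [-0.113, 2.531, 0.035]
force: [0.0, -0.0, -0.0]
opening: 0.0691
gripper_force: 0.0
```

Emit:
arm_command(
  increments=[
    [0,0,-0.04,0,0,0],
    [0,0,-0.14,0,0,0],
    [0,0,-0.28,0,0,0],
    [0,0,-0.44,0,0,0],
    [0,0,-0.6,0,0,0],
  ],
)

```text
t: 22.9
tool_pos: [0.3742, 0.2967, 0.3388]
orientation: [-0.113, 2.53, 0.036]
force: [0.8, -0.3, 0.5]
opening: 0.0933
gripper_force: 0.0
```

```bash
python3 - <<'E'
from h import *
from plant import *
import cv2
s=read_state();print(s["q"].round(3),s["force"].round(1),s["opening"])
t=read_camera("top")["image"][:,:,::-1];b=read_camera("scene")["image"][:,:,::-1]
cv2.imwrite("pics/g5.png",np.vstack([np.hstack([cv2.resize(t[110:250,130:300],(486,400),interpolation=2),cv2.resize(b[80:260,200:380],(310,400))]),cv2.resize(np.hstack([t[150:300,300:500],b[234:384,40:240]]),(796,198))[:, :]]))
E
```

```text
[ 0.693 -0.405  2.16  -0.423  0.911 -0.786] [ 0.8 -0.3  0.5] 0.09330240820058358
```

View pics/g5.png

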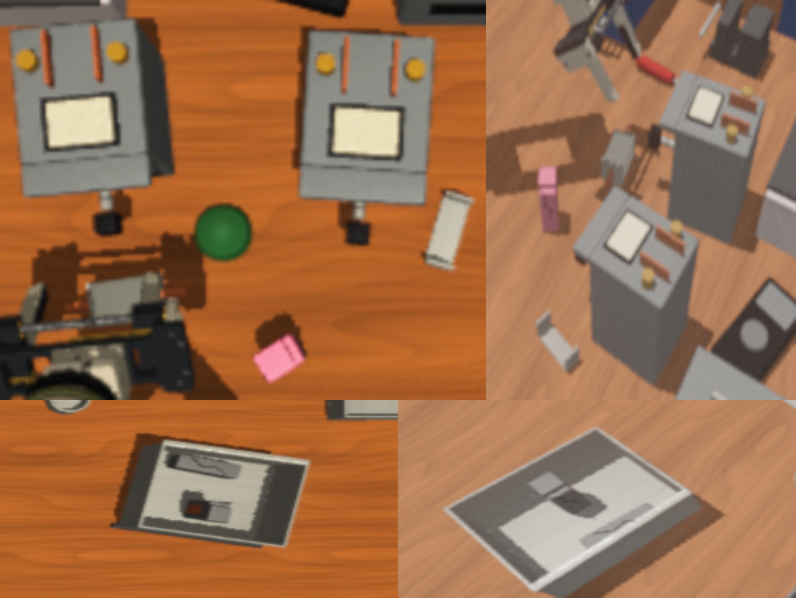

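Both knobs now stick out by the same middle amount, at (107,223) and (358,232). The carrier stands in the level bin, the other items have not moved, and the gripper is clear of everything.

```bash
python3 -c "
from plant import *
print(close_job())"
```

```text
the job is handed in; nothing more can be done
None
```

The job is handed in at about 23 s of the 62 s allowed: the cracked grey carrier stands in the scrap bin, which stayed level; both rods then went to their middle click, and the last pictures show nothing else moved.

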